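# Put the press parts back on stands that suit their height

### The job

The four press parts are on the wrong stands. Rearrange them so that the taller the part, the wider its stand: the short steel bushing on the narrowest stand, the collar die on the second narrowest, the tapered steel die on the second widest and the long die on the widest, each standing upright in the middle of its stand. The square cork mat is free for parking a part on the way.

Things in the scene. Friction and masses are not known exactly. Their poses are not given: they have to be found in the camera images.
- steel_bushing: Shortest of the four press parts: pale steel tube (bushing), 21 mm across, 27 mm high, about 40 g, standing upright on a stand at the start. Straight sides. Origin: centre of its foot; z up along its axis.
- collar_die: Second shortest: black stepped collar die, squat, 33 mm across at its wide lower part, 34 mm high, narrower above; about 90 g. Best gripped low, across the wide part. Stands upright on a stand at the start. Origin: centre of its foot; z up along its axis.
- taper_die: Second tallest: slim plain grey steel die, 22 mm across low down, narrowing towards the top, 62 mm high, about 110 g. Best gripped in its lower half. Stands upright on a stand at the start. Origin: centre of its foot; z up along its axis.
- long_die: Tallest: long black die with a bright knurled band, 30 mm across at the foot and a little less above, 76 mm high, about 140 g. Stands upright on a stand at the start. Origin: centre of its foot; z up along its axis.
- stand_narrow: The narrowest of four fixed, turned light-wood stands: a flat round disc 46 mm across and 10 mm high with a thin cork pad 33 mm across flush in the middle of its top (the top is flat, nothing to seat into). Origin: centre of the underside, at bench height; z up, so the top is at z = +10 mm. Does not move when pushed. Always at least 90 mm between the centres of any two stands or of a stand and the mat.
- stand_medium: The second narrowest of four fixed, turned light-wood stands: a flat round disc 60 mm across and 10 mm high with a thin cork pad 33 mm across flush in the middle of its top (the top is flat, nothing to seat into). Origin: centre of the underside, at bench height; z up, so the top is at z = +10 mm. Does not move when pushed. Always at least 90 mm between the centres of any two stands or of a stand and the mat.
- stand_wide: The second widest of four fixed, turned light-wood stands: a flat round disc 74 mm across and 10 mm high with a thin cork pad 33 mm across flush in the middle of its top (the top is flat, nothing to seat into). Origin: centre of the underside, at bench height; z up, so the top is at z = +10 mm. Does not move when pushed. Always at least 90 mm between the centres of any two stands or of a stand and the mat.
- stand_widest: The widest of four fixed, turned light-wood stands: a flat round disc 88 mm across and 10 mm high with a thin cork pad 33 mm across flush in the middle of its top (the top is flat, nothing to seat into). Origin: centre of the underside, at bench height; z up, so the top is at z = +10 mm. Does not move when pushed. Always at least 90 mm between the centres of any two stands or of a stand and the mat.
- spare_mat: Free spot: a fixed flat square cork mat, 80 x 80 mm, 3 mm thick, empty at the start; a part may be parked on it while its stand is being cleared. Origin: centre of the underside, at bench height; top at z = +3 mm.
Things that resemble listed ones, but are neither listed nor needed, are in the scene too. What is shaped like the long_die but red is not meant.

How it is judged:
At the end, for the whole second after the job is handed in: Bushing on the narrowest stand, collar die on the second narrowest, tapered die on the second widest, long die on the widest: each upright (within 0.1 rad), axis within 12 mm of the stand's centre, foot within 4 mm of its top in height, released and at rest (horizontal distance between steel_bushing and stand_narrow below 0.012 m and z of steel_bushing in the frame of stand_narrow between 0.006 and 0.014 m and angle between each of steel_bushing, collar_die, taper_die, long_die's own z axis and vertical below 0.1 rad and linear speed of each of steel_bushing, collar_die, taper_die, long_die below 0.02 m/s and angular speed of each of steel_bushing, collar_die, taper_die, long_die below 0.3 rad/s and horizontal distance between collar_die and stand_medium below 0.012 m and z of collar_die in the frame of stand_medium between 0.006 and 0.014 m and horizontal distance between taper_die and stand_wide below 0.012 m and z of taper_die in the frame of stand_wide between 0.006 and 0.014 m and horizontal distance between long_die and stand_widest below 0.012 m and z of long_die in the frame of stand_widest between 0.006 and 0.014 m); the robot touches nothing.
It also fails if it takes over 141 s, if anything falls off the work surface, if the arm or the gripper's body presses on something with over 40 N, if the wrist force passes 120 N, or if a joint passes its speed limit or range.

### The arm

A 7-joint arm with a two-finger parallel gripper is mounted at the origin on a cart in front of the work surface, level with it; the furniture and walls round the work are solid. World frame = base frame: x ahead of the robot, y to its left, z up, the work surface at z = 0. Lengths are in m, angles in rad, forces in N, time in s.
With the tool pointing down it reaches from about 0.4 to 0.85 m from the base axis. Payload 10.4 kg.
Tool frame: the origin (TCP) lies on the centre line of the jaws, within the pads' length; the fingertips stand 11 mm ahead of it and the grasp point (between the pads) lies 8 mm behind it; z points along the fingers, y is the line along which they close (so a half turn about z gives the same grasp; the last joint's range is limited). The gripper opens to 87 mm and grips with 3 to 60 N. Pads are 19 mm wide; open, the fingers measure 117 mm over their backs; the gripper's body (75 mm by 190 mm) begins 51 mm behind the grasp point.
Start: joints at [1.116, 0.332, -0.065, 1.46, 0.022, 1.35, -0.088], TCP at [0.262, -0.568, 0.196] pointing down, gripper open.
Joint ranges: [-2.6, 2.6], [-0.5, 2.12], [-1.47, 1.34], [0.16, 2.42], [-1.27, 4.41], [0.06, 2.06], [-2.6, 2.6]. Speed limits (rad/s): [2.22, 2.22, 2.79, 2.79, 3.14, 3.14, 3.14].

### API

Orientations are given as a unit quaternion [x, y, z, w].
In Python, from bench import r gives the robot as it stands.
- The arm moves only by the shell command python3 -m pendant 'ROWS' [OPENING] [FORCE]. ROWS is JSON, a list of rows, each a list of 4 numbers: the shift along the tool's x, y, z in m, then the turn about the tool's z in rad. A call has 1 to 8 rows; each row shifts and turns the commanded pose from where the row before left it, along the tool's axes as they then stand; what a row does not reach is not made up. A row lasts 1/12 s, in which the tool goes at most 41.7 mm and 7.16 degrees, less where a joint would pass 70% of its speed; a pose out of reach is approached as far as the arm can. A call with a gripper value outside its range is refused whole. OPENING is the opening, from 0 (shut) to 1 (fully open), set as the call begins (- or left out, the last holds). The fingers move at their own pace and stop on an object; FORCE is the grip in N (left out, the last holds). Time passes only in rows, so rows that do not move let the fingers close. It gives the time, the measured TCP pose, the force, the opening and the grip force at its end, in the units of the state.
- r.read_state(): the state, without advancing time (a new reading comes with each control period).
- r.camera(name): name is "scene" or "top" or "wrist"; returns a dict with "img" (420x560x3 uint8, red, green, blue), "camera_matrix" (3x3 intrinsics, pixels), "xyz" and "attitude" of the camera in the world. Camera axes: x right, y down, z forward; pixel columns grow to the right and rows downward; lengths in m; the calibration is good to about 2 mm. A picture is of the moment at which its call begins. There is no depth.
- r.close_job(): hands the job in; it is judged then, once.
Trained networks look in the newest picture that a camera, given by its name, has taken for a name from the list of things; names that differ only in an ending like _2 or _b are one class to them, and where a whole thing is asked for, a point or a joint stands for the part that bears it (a point fixed in the world has none). Each returns a list of dicts, best first, with "score" (0 to 1); they miss things now and then, are a little off and sometimes report something else, mostly with a low value. They report only what shows in the picture. A call takes as long as a camera call. They do not tell look-alikes from the thing itself.
- r.outline_of(thing, camera): "mask" (420x560 bool, what is visible of it) and "bbox" ([centre column, centre row, width, height] in pixels, round what is visible of it).
The state is a dict: "time": time; "joint_positions": joint angles; "joint_vel": joint speeds; "joint_torque": joint torques, N m; "ee_pos": TCP position; "eef_rot": TCP orientation; "ft_force": force on the tool from outside, world axes, zero at the start; "torque": the same for the moment, N m; "width": finger opening in m; "grip_force": force on a finger pad.
Only numpy, scipy, OpenCV 4.12 (cv2) and the standard library are available. Lean on these libraries where they do the work, as an engineer would, in place of code of your own. Each camera call takes 0.05 s, during which the arm holds its last target. There are 200 camera calls.

## Working session

There is one attempt and no reset: what is moved stays moved. The work goes in short steps, Python scripts to look and compute and a shell command to move; the robot and the scene stay as the last step left them, time stands still between calls to the robot, and variables do not carry over. Pictures are saved under pics/ and viewed, at most 14 in all, crops included, and the job is handed in when it is done.

```bash
mkdir -p pics; ls; python3 - <<'E'
from bench import r
import cv2
s=r.read_state()
print({k:(v if not hasattr(v,'tolist') else v.tolist()) for k,v in s.items()})
for n in ("scene","top"):
    c=r.camera(n); cv2.imwrite(f"pics/{n}0.png",c["img"][:,:,::-1]); print(n,c["camera_matrix"],c["xyz"],c["attitude"])
    for t in "steel_bushing collar_die taper_die long_die stand_narrow stand_medium stand_wide stand_widest spare_mat".split():
        print(t,[(round(float(d["score"]),2),[round(float(x),1) for x in d["bbox"]]) for d in r.outline_of(t,n)][:4])
E
```

```text
pics
{'time': 0.0, 'joint_positions': [1.116403340442506, 0.3328818414280048, -0.06465984147536287, 1.4609382090952157, 0.021573028823074904, 1.349879142421997, -0.08849250832594589], 'joint_vel': [-0.00030793410561709287, -0.0005053271819261408, 0.0004115312776802585, 0.0009975035955001195, 0.0008573749592374693, -0.0005104251743907916, 0.0003605165204047911], 'joint_torque': [-9.484942665949347e-05, -62.324931621551514, 0.02430533291772008, -38.989176750183105, -0.06135324714705348, 0.039760214276611805, 0.0001565165166539373], 'ee_pos': [0.2613680610544686, -0.5672654301363734, 0.195249106933636], 'eef_rot': [0.97678615130586, 0.21421558252927103, -0.00017625115703707116, -0.0006839256249316848], 'ft_force': [-0.5616565701859252, -0.235648543973241, 0.38776204678530946], 'torque': [-0.030613843758735923, 0.035819337062707804, -0.02194203508671031], 'grip_force': 0.0, 'width': 0.08703653883623605}
scene [[395.69577318   0.         273.02169945]
 [  0.         395.69577318 214.18995103]
 [  0.           0.           1.        ]] [0.22769256 0.55752304 0.83837608] [-0.27209152  0.903
[... 460 characters left out ...]
 46.3])]
top [[452.37053275   0.         275.88705716]
 [  0.         452.37053275 210.84534551]
 [  0.           0.           1.        ]] [0.40689795 0.02945281 1.17084623] [ 0.70559918 -0.70477488  0.04731595 -0.05642135]
steel_bushing []
collar_die []
taper_die [(0.65, [405.1, 244.7, 10.2, 10.2])]
long_die [(0.69, [171.0, 150.8, 13.0, 12.4]), (0.65, [145.7, 277.2, 17.2, 14.5]), (0.42, [173.4, 173.7, 12.4, 19.2])]
stand_narrow [(0.47, [403.0, 242.9, 15.4, 20.9])]
stand_medium [(0.67, [150.2, 276.4, 21.8, 21.6])]
stand_wide [(0.7, [197.3, 265.9, 25.3, 31.0])]
stand_widest [(0.83, [345.5, 240.7, 32.4, 34.6]), (0.22, [348.3, 239.4, 11.4, 10.9])]
spare_mat [(0.65, [161.7, 215.6, 32.4, 32.1])]
```

View pics/scene0.png

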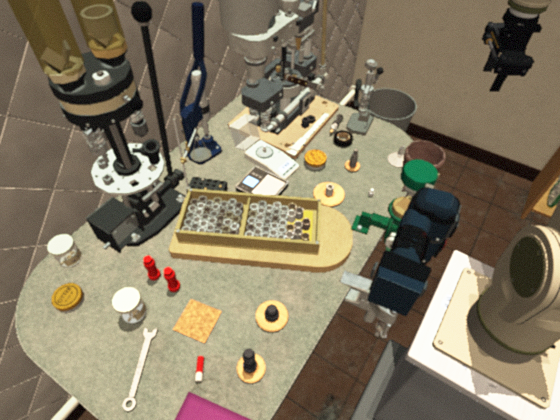

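View pics/top0.png

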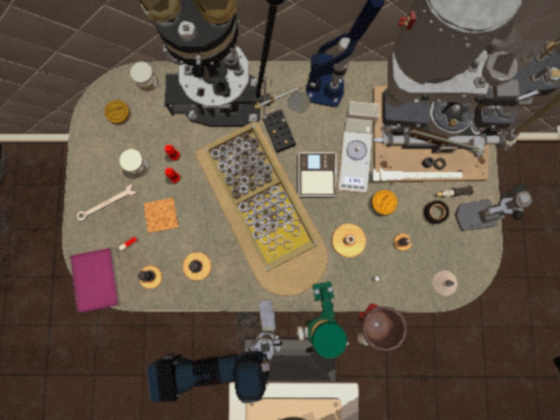

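The top picture shows the long die on the medium stand (150,277), the collar die on the wide stand (197,266), the bushing on the widest stand (348,240) and the taper die on the narrow stand (403,242). The mat is at (161,215). The red dies, the orange tins and the pale disc at (445,283) are decoys.

```bash
cat > h.py <<'E'
from bench import r
import numpy as np, cv2
from scipy.spatial.transform import Rotation as R
def ray(c,u,v,z):
    "pixel -> world point on plane z"
    K=c["camera_matrix"]; d=R.from_quat(c["attitude"]).apply(np.linalg.inv(K)@[u,v,1]); p=np.array(c["xyz"])
    return p+d*(z-p[2])/d[2]
def proj(c,P):
    q=R.from_quat(c["attitude"]).inv().apply(np.atleast_2d(P)-c["xyz"])@np.array(c["camera_matrix"]).T
    return q[:,:2]/q[:,2:]
E
python3 - <<'E'
from h import *
Z=dict(stand_narrow=.01,stand_medium=.01,stand_wide=.01,stand_widest=.01,spare_mat=.003)
for n in ("top","scene"):
    c=r.camera(n)
    print(n,"base",proj(c,[0,0,0]),"tcp",proj(c,[.262,-.568,.196]))
    for t,z in Z.items():
        for d in r.outline_of(t,n)[:2]:
            cn=max(cv2.findContours(d["mask"].astype(np.uint8),0,1)[0],key=len)[:,0]
            w=np.array([ray(c,u,v,z)[:2] for u,v in cn])
            (x,y),rad=cv2.minEnclosingCircle(w.astype(np.float32)*1000)
            print(t,round(d["score"],2),"bbox->",ray(c,*d["bbox"][:2],z)[:2].round(3),"circ",round(x),round(y),"r",round(rad))
E
```

```text
top base [[293.81682647 447.21260875]] tcp [[570.67953384 349.21581977]]
stand_narrow 0.71 bbox-> [ 0.502 -0.141] circ 504 -142 r 10
stand_narrow 0.64 bbox-> [ 0.494 -0.275] circ 500 -278 r 23
stand_medium 0.83 bbox-> [0.409 0.368] circ 410 366 r 30
stand_wide 0.84 bbox-> [0.434 0.246] circ 437 249 r 37
stand_widest 0.65 bbox-> [ 0.502 -0.137] circ 506 -140 r 44
spare_mat 0.92 bbox-> [0.569 0.345] circ 571 348 r 52
spare_mat 0.55 bbox-> [ 0.497 -0.281] circ 500 -279 r 22
scene base [[499.82513064 331.46761964]] tcp [[486.19837305  88.6962735 ]]
stand_narrow 0.66 bbox-> [ 0.497 -0.275] circ 500 -278 r 27
stand_narrow 0.56 bbox-> [ 0.506 -0.309] circ 507 -312 r 43
stand_medium 0.62 bbox-> [0.405 0.368] circ 407 367 r 30
stand_wide 0.84 bbox-> [0.429 0.249] circ 435 249 r 37
stand_widest 0.61 bbox-> [ 0.502 -0.136] circ 500 -140 r 45
spare_mat 0.57 bbox-> [0.567 0.345] circ 568 347 r 53
```

```bash
python3 - <<'E'
from h import *
T=r.camera("top");S=r.camera("scene")
def tri(a,b):
    P=[];D=[]
    for c,p in((T,a),(S,b)):
        d=R.from_quat(c["attitude"]).apply(np.linalg.inv(c["camera_matrix"])@[*p,1]);D.append(d/np.linalg.norm(d));P.append(np.array(c["xyz"]))
    st=np.linalg.lstsq(np.c_[D[0],-D[1]],P[1]-P[0],rcond=None)[0]
    a,b=P[0]+D[0]*st[0],P[1]+D[1]*st[1]
    return ((a+b)/2).round(3),np.linalg.norm(a-b).round(3)
for n,a,b in [("blue left",(165,380),(395,285)),("blue right",(250,375),(440,215)),("green disc",(327,338),(420,175)),("paddle",(267,312),(350,282))]: print(n,tri(a,b))
c=r.camera("wrist"); cv2.imwrite("pics/w0.png",c["img"][:,:,::-1]); print(c["xyz"],R.from_quat(c["attitude"]).as_matrix().round(2).tolist())
im=np.hstack([cv2.resize(T["img"][270:420,130:400],None,fx=1.48,fy=1.48),cv2.resize(S["img"][150:350,330:530],(400,400))[:222]]) if 0 else cv2.resize(S["img"][130:350,330:560],None,fx=2.6,fy=2.6,interpolation=cv2.INTER_CUBIC)
cv2.imwrite("pics/blue.png",im[:,:,::-1])
E
```

```text
blue left (array([0.23 , 0.236, 0.339]), np.float64(0.005))
blue right (array([0.229, 0.084, 0.342]), np.float64(0.016))
green disc (array([ 0.29 , -0.058,  0.276]), np.float64(0.006))
paddle (array([ 0.325,  0.068, -0.003]), np.float64(0.009))
[ 0.33051866 -0.5344376   0.38370056] [[0.42, -0.87, -0.25], [-0.91, -0.4, -0.12], [0.0, 0.28, -0.96]]
```

View pics/blue.png

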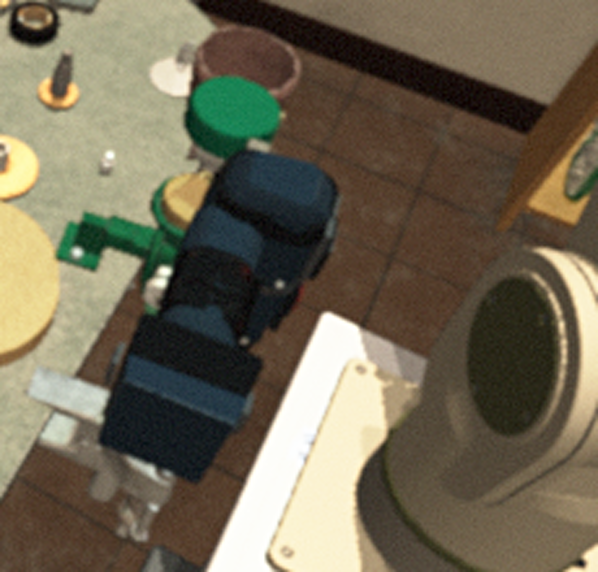

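The blue thing is a motor fixed at the bench edge, at about x 0.15–0.3, y 0.08–0.24 and up to z 0.35. Carries will go at x≥0.43. First I swing out and turn so the jaws close along world x.

```bash
python3 -m pendant '[[0.036,0,-0.008,0],[0.036,0,-0.008,0],[0.036,0,-0.008,0],[0.036,0,-0.008,0],[0.036,0,-0.008,0],[0.036,0,-0.008,0],[0.036,0,-0.008,0]]' 1 20
python3 -m pendant '[[0,0,0,-0.114],[0,0,0,-0.114],[0,0,0,-0.114],[0,0,0,-0.114],[0,0,0,-0.114]]'
python3 -m pendant '[[0,0,0,-0.114],[0,0,0,-0.114],[0,0,0,-0.114],[0,0,0,-0.114],[0,0,0,-0.114],[0,0,0,0],[0,0,0,0]]'
```

```text
time: 2.33
ee_pos: [0.4918, -0.4613, 0.2526]
eef_rot: [0.977, 0.214, 0.0, 0.0]
ft_force: [-0.4, -0.8, -0.0]
width: 0.0872
grip_force: 0.0
time: 2.75
ee_pos: [0.4905, -0.4621, 0.252]
eef_rot: [0.876, 0.483, -0.0, -0.0]
ft_force: [0.7, -0.3, 0.6]
width: 0.0873
grip_force: 0.0
time: 3.33
ee_pos: [0.4904, -0.4623, 0.252]
eef_rot: [0.708, 0.706, 0.0, -0.0]
ft_force: [0.7, -0.1, 0.0]
width: 0.0871
grip_force: 0.0
```

```bash
cat >> h.py <<'E'
PARTS=dict(steel_bushing=.027,collar_die=.034,taper_die=.062,long_die=.076)
ST=dict(stand_narrow=.023,stand_medium=.030,stand_wide=.037,stand_widest=.044)
def wrist(name=None):
    c=r.camera("wrist")
    if name: cv2.imwrite(f"pics/{name}.png",c["img"][:,:,::-1])
    print("tcp",np.round(r.read_state()["ee_pos"],4))
    for t in list(ST)+list(PARTS):
        for d in r.outline_of(t,"wrist")[:2]:
            if d["score"]<.3: continue
            cn=max(cv2.findContours(d["mask"].astype(np.uint8),0,1)[0],key=len)[:,0]
            w=np.array([ray(c,u,v,.01)[:2] for u,v in cn])*1000
            (x,y),rad=cv2.minEnclosingCircle(w.astype(np.float32))
            print(t,round(d["score"],2),"px",np.round(d["bbox"]),"circ@10mm",round(x),round(y),"r",round(rad))
    return c
E
python3 -m pendant '[[0.038,0.001,0,0],[0.038,0.001,0,0],[0.038,0.001,0,0],[0.038,0.001,0,0],[0.038,0.001,0,0],[0.038,0.001,0,0],[0,0,0,0],[0,0,0,0]]'
python3 -c "
from h import *
wrist('w1')"
```

```text
time: 4.0
ee_pos: [0.4968, -0.232, 0.2528]
eef_rot: [0.707, 0.708, 0.0, 0.001]
ft_force: [0.8, -0.0, -0.1]
width: 0.0867
grip_force: 0.0
tcp [ 0.4963 -0.2341  0.2525]
stand_narrow 0.65 px [279. 208.  31.  29.] circ@10mm 498 -277 r 24
stand_widest 0.65 px [282. 113.  68.  70.] circ@10mm 503 -141 r 44
steel_bushing 0.43 px [281. 109.  20.  16.] circ@10mm 503 -140 r 11
taper_die 0.49 px [278. 216.  16.  22.] circ@10mm 497 -285 r 18
```

View pics/w1.png

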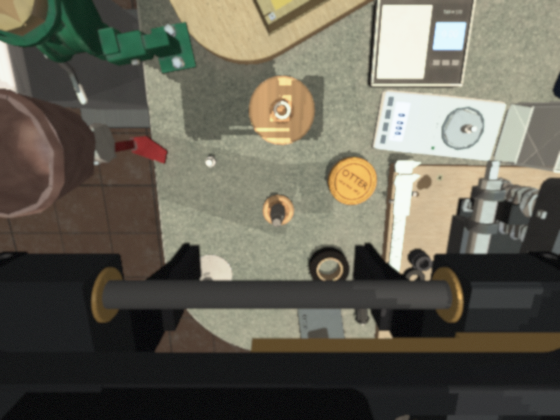

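Wrist view confirms it: the widest stand with the bushing is at pixel (282,113), the narrow stand with the taper die at (278,208), and both match the top-camera positions within 2 mm. The tin and the scales are out of finger reach. On to the wide stand.

```bash
python3 -m pendant '[[0.037,-0.0047,0,0],[0.037,-0.0047,0,0],[0.037,-0.0047,0,0],[0.037,-0.0047,0,0],[0.037,-0.0047,0,0],[0.037,-0.0047,0,0],[0.037,-0.0047,0,0]]' >/dev/null
python3 -m pendant '[[0.037,-0.0047,0,0],[0.037,-0.0047,0,0],[0.037,-0.0047,0,0],[0.037,-0.0047,0,0],[0.037,-0.0047,0,0],[0.037,-0.0047,0,0],[0,0,0,0],[0,0,0,0]]'
python3 -c "
from h import *
wrist('w2')"
```

```text
time: 5.7
ee_pos: [0.4338, 0.249, 0.252]
eef_rot: [0.705, 0.709, 0.0, -0.001]
ft_force: [-0.4, 0.2, -0.3]
width: 0.0866
grip_force: 0.0
tcp [0.4345 0.2471 0.2519]
stand_medium 0.89 px [260.  87.  44.  49.] circ@10mm 408 366 r 30
stand_wide 0.88 px [279. 178.  53.  55.] circ@10mm 436 250 r 37
collar_die 0.84 px [278. 179.  22.  27.] circ@10mm 435 248 r 17
collar_die 0.38 px [260.  87.  26.  30.] circ@10mm 410 369 r 18
long_die 0.88 px [517. 134.  62.  24.] circ@10mm 751 319 r 40
long_die 0.69 px [258.  88.  27.  29.] circ@10mm 408 369 r 18
```

View pics/w2.png

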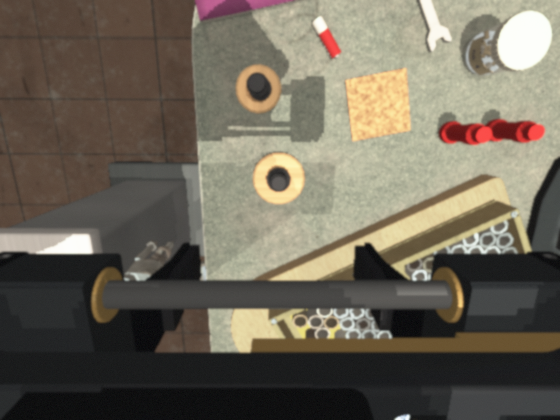

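Collar die sits at (278,179) on the wide stand, the long die at (258,88) on the medium stand, and the mat is clear at (378,104). Descending onto the collar die.

```bash
python3 -m pendant '[[0.002,0.001,0.035,0],[0,0,0.035,0],[0,0,0.035,0],[0,0,0.035,0],[0,0,0.035,0],[0,0,0.033,0],[0,0,0.01,0],[0,0,0,0]]' 0.75 20
python3 -m pendant '[[0,0,0.01,0],[0,0,0,0],[0,0,0,0]]'
```

```text
time: 6.82
ee_pos: [0.4341, 0.2478, 0.0321]
eef_rot: [0.707, 0.707, -0.002, -0.001]
ft_force: [0.5, -0.4, 0.7]
width: 0.0654
grip_force: 0.0
time: 7.07
ee_pos: [0.4365, 0.2491, 0.0252]
eef_rot: [0.707, 0.707, 0.001, 0.0]
ft_force: [0.0, -0.2, -0.4]
width: 0.0654
grip_force: 0.0
```

```bash
python3 -m pendant '[[0,0,0,0],[0,0,0,0],[0,0,0,0],[0,0,0,0],[0,0,0,0],[0,0,0,0],[0,0,0,0],[0,0,0,0]]' 0 20
python3 -m pendant '[[0,0,-0.005,0],[0,0,-0.015,0],[0,0,-0.03,0],[0,0,-0.03,0],[0,0,-0.02,0],[0,0,0,0]]'
```

```text
time: 7.73
ee_pos: [0.4356, 0.2488, 0.024]
eef_rot: [0.707, 0.707, -0.0, 0.0]
ft_force: [-0.6, 0.0, -0.4]
width: 0.0197
grip_force: 0.0
time: 8.23
ee_pos: [0.4376, 0.2503, 0.1284]
eef_rot: [0.707, 0.708, 0.003, 0.001]
ft_force: [-0.3, 0.9, -0.0]
width: 0.0002
grip_force: 0.0
```

```bash
python3 -m pendant '[[0,0,-0.04,0],[0,0,-0.04,0],[0,0,-0.04,0],[0,0,0,0],[0,0,0,0]]' 0.75
python3 -c "
from h import *
wrist('w3')
c=r.camera('scene'); cv2.imwrite('pics/s3.png',cv2.resize(c['img'][240:400,120:340],None,fx=3,fy=3)[:,:,::-1])"
```

```text
time: 8.65
ee_pos: [0.4365, 0.2494, 0.2459]
eef_rot: [0.707, 0.707, 0.002, 0.001]
ft_force: [-0.0, 0.1, -1.1]
width: 0.026
grip_force: 0.0
tcp [0.4358 0.2487 0.2442]
stand_medium 0.9 px [255.  90.  46.  45.] circ@10mm 408 365 r 31
stand_wide 0.9 px [275. 177.  54.  54.] circ@10mm 436 250 r 37
collar_die 0.66 px [277. 179.  24.  29.] circ@10mm 435 249 r 18
collar_die 0.6 px [276. 178.  53.  58.] circ@10mm 435 250 r 36
long_die 0.98 px [519. 130.  59.  23.] circ@10mm 752 318 r 40
long_die 0.76 px [256.  86.  29.  28.] circ@10mm 409 369 r 18
```

View pics/w3.png

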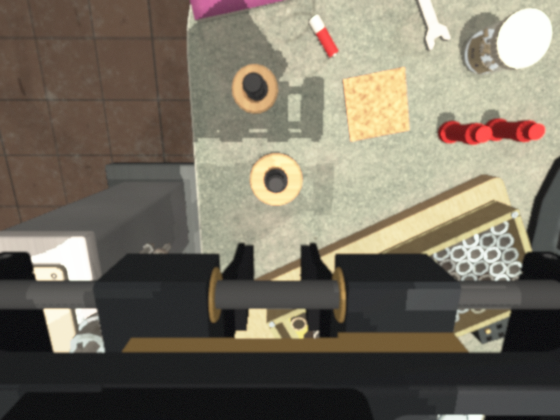

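```bash
python3 -c "
from h import *
c=r.camera('wrist');s=r.read_state();p=np.array(s['ee_pos']);print(s['width'],p)
for dx in(-.033,0,.033): print(dx,proj(c,p+[dx,0,-.011]).round(0),proj(c,p+[dx,0,.008]).round(0))
"
```

```text
0.06336969415388792 [0.43554784 0.24873666 0.24378038]
-0.033 [[229. 239.]] [[224. 250.]]
0 [[277. 239.]] [[277. 250.]]
0.033 [[326. 239.]] [[330. 250.]]
```

View pics/s3.png

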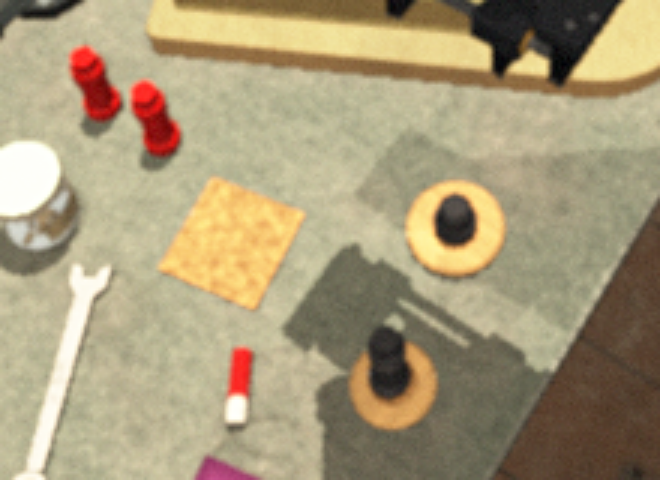

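Calibration and alignment check out, and the die was not moved. The fingers were simply still closing when I lifted. I'll descend again and watch the closing step by step.

```bash
python3 -m pendant '[[0,0,0.035,0],[0,0,0.035,0],[0,0,0.035,0],[0,0,0.035,0],[0,0,0.035,0],[0,0,0.03,0],[0,0,0.008,0],[0,0,0,0]]' 0.75 20
python3 -m pendant '[[0,0,0.005,0],[0,0,0.002,0],[0,0,0,0],[0,0,0,0]]'
for i in 1 2 3; do python3 -m pendant '[[0,0,0,0],[0,0,0,0],[0,0,0,0],[0,0,0,0]]' 0 20 | egrep 'pos|width|grip|ft'; done
```

```text
time: 9.87
ee_pos: [0.4342, 0.2482, 0.0294]
eef_rot: [0.707, 0.708, -0.002, -0.001]
ft_force: [-0.8, -0.7, 0.2]
width: 0.0654
grip_force: 0.0
time: 10.2
ee_pos: [0.4365, 0.2491, 0.0252]
eef_rot: [0.707, 0.707, 0.001, 0.001]
ft_force: [-0.4, -0.2, 0.4]
width: 0.0657
grip_force: 0.0
ee_pos: [0.4358, 0.2488, 0.0242]
ft_force: [0.3, 0.5, -0.7]
width: 0.0462
grip_force: 0.0
ee_pos: [0.4356, 0.2487, 0.024]
ft_force: [-0.1, 0.1, -0.3]
width: 0.0198
grip_force: 0.0
ee_pos: [0.4356, 0.2488, 0.024]
ft_force: [-0.2, -0.5, -0.4]
width: 0.0015
grip_force: 0.0
```

```bash
python3 -c "
from h import *
c=wrist('w4')
p=r.read_state()['ee_pos'];print(proj(c,np.array([p,np.array(p)+[0,0,-.011],[.4355,.2495,.044],[.4355,.2495,.01]])).round())
c=r.camera('scene'); cv2.imwrite('pics/s4.png',cv2.resize(c['img'][270:360,200:340],None,fx=5,fy=5)[:,:,::-1])"
```

```text
tcp [0.4357 0.2487 0.024 ]
stand_medium 0.7 px [234.  52.  97. 104.] circ@10mm 409 365 r 30
stand_wide 0.58 px [279. 217. 107.  75.] circ@10mm 435 251 r 36
collar_die 0.69 px [278. 240.  49.  52.] circ@10mm 435 247 r 18
long_die 0.94 px [222.  39.  78.  76.] circ@10mm 403 375 r 26
[[277. 245.]
 [277. 239.]
 [277. 257.]
 [277. 236.]]
```

View pics/w4.png

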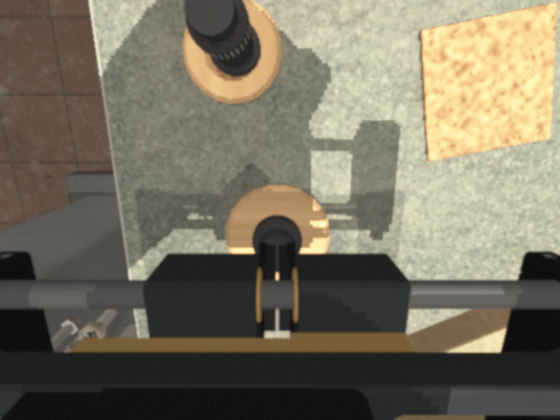

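View pics/s4.png

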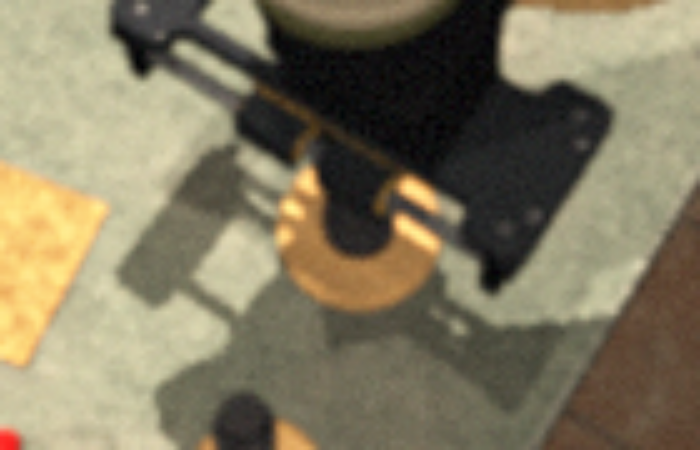

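```bash
python3 -c "
import cv2,numpy as np
a=cv2.imread('pics/w3.png')[150:350,180:380];b=cv2.imread('pics/w4.png')[190:345,200:355]
f=lambda i:cv2.convertScaleAbs(cv2.resize(i,(400,400),interpolation=cv2.INTER_CUBIC),alpha=2.2,beta=25)
cv2.imwrite('pics/z.png',np.hstack([f(a),f(b)]))"
```

```text
(no output)
```

View pics/z.png

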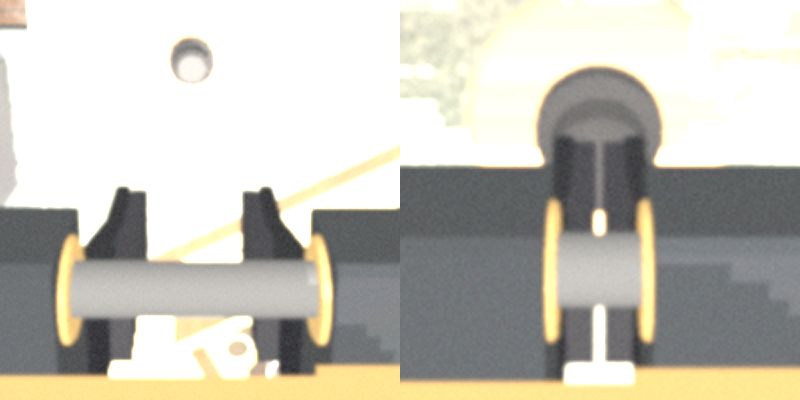

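The fingertips draw over the collar die, lying in front of or above it, and they close on air. So they seem to sit about 30 mm higher than the stated geometry. I'll open and feel downwards in small steps, watching the force.

```bash
python3 -m pendant '[[0,0,0,0],[0,0,0,0],[0,0,0,0],[0,0,0,0],[0,0,0,0],[0,0,0,0],[0,0,0,0],[0,0,0,0]]' 0.75 | egrep 'width|ft'
python3 -m pendant '[[0,0,0,0],[0,0,0,0],[0,0,0,0]]' | egrep 'width|ft'
for i in 1 2 3 ; do python3 -m pendant '[[0,0,0.002,0],[0,0,0,0],[0,0,0,0]]'  | egrep 'pos|ft|width'; done
```

```text
ft_force: [0.3, -0.1, -0.0]
width: 0.0459
ft_force: [-0.6, -0.6, 0.6]
width: 0.0626
ee_pos: [0.4355, 0.2487, 0.0219]
ft_force: [-0.0, -0.8, 1.4]
width: 0.0647
ee_pos: [0.4356, 0.2487, 0.0199]
ft_force: [0.0, 0.0, -0.6]
width: 0.0649
ee_pos: [0.4356, 0.2487, 0.0179]
ft_force: [-0.8, 1.1, 0.1]
width: 0.0652
```

```bash

for i in 1 2 3 4; do python3 -m pendant '[[0,0,0.002,0],[0,0,0,0],[0,0,0,0]]'  | egrep 'pos|ft'; done
for i in 1 2 3; do python3 -m pendant '[[0,0,0,0],[0,0,0,0],[0,0,0,0],[0,0,0,0]]' 0 8 | egrep 'pos|ft|width|grip'; done
```

```text
ee_pos: [0.4356, 0.2487, 0.0159]
ft_force: [-0.7, -0.5, 0.4]
ee_pos: [0.4356, 0.2487, 0.0139]
ft_force: [-0.3, -0.0, 0.5]
ee_pos: [0.4356, 0.2487, 0.0119]
ft_force: [-0.8, 0.3, -0.2]
ee_pos: [0.4356, 0.2487, 0.0099]
ft_force: [-0.2, 0.5, -0.0]
ee_pos: [0.4357, 0.2487, 0.0101]
ft_force: [0.0, 0.1, -0.3]
width: 0.0462
grip_force: 0.0
ee_pos: [0.4357, 0.2487, 0.01]
ft_force: [0.7, -0.3, -1.2]
width: 0.0235
grip_force: 7.8
ee_pos: [0.4357, 0.2487, 0.01]
ft_force: [0.0, -0.3, -0.4]
width: 0.0234
grip_force: 7.8
```

Contact at 23.4 mm with the TCP at z=0.010, so the tips really are about 30 mm higher than nominal (I'll work from felt heights). I'll open and go lower for the wide part, feeling for the stand.

```bash
python3 -m pendant '[[0,0,0,0],[0,0,0,0],[0,0,0,0],[0,0,0,0],[0,0,0,0],[0,0,0,0],[0,0,0,0],[0,0,0,0]]' 0.75 | egrep 'width|ft'
for i in 1 2 3 4 5 6 7; do python3 -m pendant '[[0,0,0.002,0],[0,0,0,0],[0,0,0,0]]'  | egrep 'pos|ft'; done
for i in 1 2 3; do python3 -m pendant '[[0,0,0,0],[0,0,0,0],[0,0,0,0],[0,0,0,0]]' 0 8 | egrep 'pos|ft|width|grip'; done
```

```text
ft_force: [-0.6, -0.1, -0.1]
width: 0.0632
ee_pos: [0.4355, 0.2487, 0.0078]
ft_force: [-0.3, -1.0, 0.1]
ee_pos: [0.4356, 0.2487, 0.0059]
ft_force: [0.1, -0.2, 0.3]
ee_pos: [0.4356, 0.2487, 0.0039]
ft_force: [-0.6, 0.9, 0.4]
ee_pos: [0.4356, 0.2487, 0.0019]
ft_force: [0.0, -0.6, 0.1]
ee_pos: [0.4356, 0.2487, -0.0001]
ft_force: [-0.2, 0.3, 0.6]
ee_pos: [0.4356, 0.2487, -0.0021]
ft_force: [-0.9, 0.2, 0.6]
ee_pos: [0.4356, 0.2487, -0.0041]
ft_force: [0.1, 0.0, 0.4]
ee_pos: [0.4357, 0.2488, -0.0039]
ft_force: [0.7, -0.7, 0.2]
width: 0.046
grip_force: 0.0
ee_pos: [0.4357, 0.2487, -0.004]
ft_force: [0.7, -0.0, -0.1]
width: 0.0297
grip_force: 7.8
ee_pos: [0.4356, 0.2487, -0.004]
ft_force: [0.4, -0.5, -0.9]
width: 0.0292
grip_force: 7.7
```

```bash
python3 -m pendant '[[0,0,0,0],[0,0,0,0],[0,0,0,0],[0,0,0,0],[0,0,0,0],[0,0,0,0],[0,0,0,0],[0,0,0,0]]' 0.7 | egrep 'width|ft'
for i in 1 2 3 4; do python3 -m pendant '[[0,0,0.002,0],[0,0,0,0],[0,0,0,0]]'  | egrep 'pos|ft'; done
for i in 1 2 3; do python3 -m pendant '[[0,0,0,0],[0,0,0,0],[0,0,0,0],[0,0,0,0]]' 0 20 | egrep 'pos|ft|width|grip'; done
```

```text
ft_force: [-0.4, 0.2, -0.2]
width: 0.0603
ee_pos: [0.4355, 0.2487, -0.0061]
ft_force: [-0.4, -0.4, 0.3]
ee_pos: [0.4356, 0.2487, -0.0081]
ft_force: [0.3, 0.3, 0.4]
ee_pos: [0.4356, 0.2487, -0.0101]
ft_force: [0.2, 0.1, -0.3]
ee_pos: [0.4356, 0.2487, -0.0121]
ft_force: [-0.4, 0.8, -0.3]
ee_pos: [0.4357, 0.2487, -0.0119]
ft_force: [0.4, 0.3, 0.8]
width: 0.0417
grip_force: 0.0
ee_pos: [0.4357, 0.2488, -0.012]
ft_force: [-0.1, 0.6, 0.0]
width: 0.0305
grip_force: 19.7
ee_pos: [0.4357, 0.2487, -0.012]
ft_force: [0.7, 0.7, -1.1]
width: 0.0306
grip_force: 19.7
```

```bash
python3 -m pendant '[[0,0,0,0],[0,0,0,0],[0,0,0,0],[0,0,0,0],[0,0,0,0],[0,0,0,0]]' 0.55 | egrep 'width|ft'
python3 -m pendant '[[0.005,0,0,0],[0,0,0,0],[0,0,0,0]]'  | egrep 'pos|ft|width'
python3 -m pendant '[[0,0,0,0],[0,0,0,0],[0,0,0,0],[0,0,0,0],[0,0,0,0],[0,0,0,0],[0,0,0,0]]' 0 8 | egrep 'pos|ft|width|grip'
python3 -c "
from h import *
c=wrist('w5'); cv2.imwrite('pics/w5z.png',cv2.convertScaleAbs(cv2.resize(c['img'][170:350,170:390],None,fx=3,fy=3,interpolation=cv2.INTER_CUBIC),alpha=1.8,beta=20)[:,:,::-1])
s=r.camera('scene'); cv2.imwrite('pics/s5.png',s['img'][:,:,::-1])"
```

```text
ft_force: [0.4, -0.1, -0.3]
width: 0.0475
ee_pos: [0.4355, 0.2543, -0.0119]
ft_force: [0.3, -0.1, -0.1]
width: 0.0478
ee_pos: [0.4357, 0.2537, -0.012]
ft_force: [0.6, 0.2, -0.6]
width: 0.0312
grip_force: 7.8
tcp [ 0.4356  0.2537 -0.012 ]
stand_medium 0.71 px [223.  56. 120. 113.] circ@10mm 409 365 r 29
stand_wide 0.96 px [279. 260. 124. 120.] circ@10mm 436 252 r 36
collar_die 0.81 px [278. 276.  59.  78.] circ@10mm 435 248 r 17
long_die 0.66 px [202.  40. 108.  79.] circ@10mm 400 372 r 26
```

View pics/w5z.png

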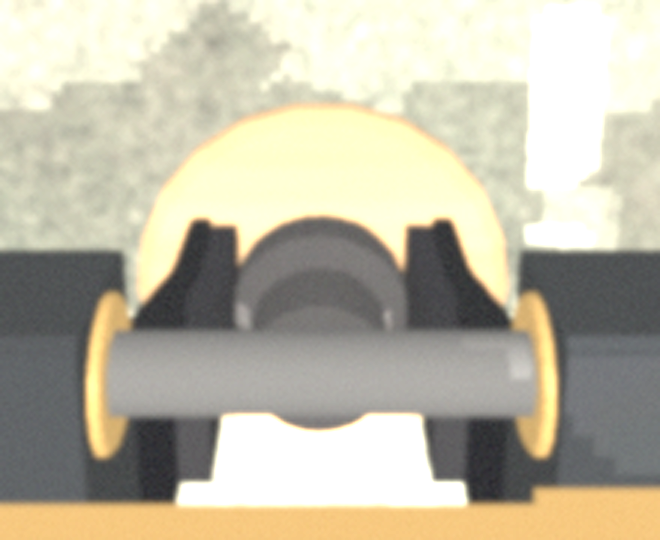

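The collar die is now held across its wide part: pads at pixel rows 243–300 on both sides, the die between them and the stand beneath. x and y agree with the calibration, so only the height differs. I'll grip harder, lift and carry it to the mat, using relative displacements.

```bash
python3 -m pendant '[[0,0,0,0],[0,0,0,0],[0,0,0,0]]' 0 25 | egrep 'time|width|grip'
python3 -m pendant '[[0,0,-0.005,0],[0,0,-0.015,0],[0,0,-0.03,0],[0,0,-0.03,0],[0,0,-0.01,0],[0,0,0,0],[0,0,0,0]]'
python3 -m pendant '[[0.022,0.03,0,0],[0.022,0.03,0,0],[0.022,0.03,0,0],[0.021,0.03,0,0],[0.01,0.014,0,0],[0,0,0,0],[0,0,0,0],[0,0,0,0]]'
```

```text
time: 23.53
width: 0.0302
grip_force: 24.6
time: 24.12
ee_pos: [0.4359, 0.2535, 0.0779]
eef_rot: [0.707, 0.707, 0.0, 0.0]
ft_force: [-0.5, 0.4, -1.4]
width: 0.0302
grip_force: 24.6
time: 24.78
ee_pos: [0.5682, 0.3504, 0.0763]
eef_rot: [0.706, 0.708, -0.001, -0.0]
ft_force: [0.0, -0.4, -2.2]
width: 0.0303
grip_force: 24.6
```

```bash
python3 -m pendant '[[0,0.001,0.03,0],[0,0,0.03,0],[0,0,0.02,0],[0,0,0.007,0],[0,0,0,0],[0,0,0.003,0],[0,0,0.002,0],[0,0,0,0]]' | egrep 'pos|ft|width'
python3 -m pendant '[[0,0,0,0],[0,0,0,0]]' | egrep 'pos|ft|width'
python3 -m pendant '[[0,0,0.002,0],[0,0,0,0],[0,0,0,0]]' | egrep 'pos|ft|width'
```

```text
ee_pos: [0.5711, 0.3512, -0.0129]
ft_force: [0.2, 0.7, -0.7]
width: 0.0304
ee_pos: [0.5709, 0.3511, -0.0132]
ft_force: [-0.2, -0.3, -1.3]
width: 0.0303
ee_pos: [0.5705, 0.3509, -0.016]
ft_force: [-0.2, 0.4, -0.9]
width: 0.0302
```

```bash
for k in 1 2 3; do python3 -m pendant '[[0,0,0.001,0],[0,0,0,0],[0,0,0,0]]' | egrep 'pos|ft|width'; done
```

```text
ee_pos: [0.5705, 0.3509, -0.0171]
ft_force: [0.7, 0.1, -1.4]
width: 0.0303
ee_pos: [0.5705, 0.3509, -0.018]
ft_force: [-0.1, -0.0, -1.8]
width: 0.0301
ee_pos: [0.5706, 0.351, -0.0189]
ft_force: [-0.0, 0.6, -1.1]
width: 0.0305
```

```bash
python3 -m pendant '[[0,0,0.001,0],[0,0,0,0],[0,0,0,0],[0,0,0,0],[0,0,0,0],[0,0,0,0],[0,0,0,0],[0,0,0,0]]' 0.6 | egrep 'pos|ft|width'
python3 -m pendant '[[0,0,-0.02,0],[0,0,-0.04,0],[0,0,-0.04,0],[0,0,-0.04,0],[0,0,-0.04,0],[0,0,0,0],[0,0,0,0]]' | egrep 'pos|ft'
python3 -c "
from h import *
wrist('w6')"
```

```text
ee_pos: [0.5705, 0.3509, -0.02]
ft_force: [-0.6, -0.5, -0.9]
width: 0.0522
ee_pos: [0.5715, 0.352, 0.163]
ft_force: [-0.3, -0.5, -1.3]
tcp [0.5708 0.351  0.1606]
stand_medium 0.75 px [131. 180.  55.  52.] circ@10mm 411 368 r 30
stand_medium 0.48 px [170. 261.  50.  37.] circ@10mm 446 271 r 30
collar_die 0.71 px [276. 198.  26.  35.] circ@10mm 570 346 r 18
long_die 0.79 px [115. 189.  63.  39.] circ@10mm 390 358 r 37
long_die 0.66 px [368. 235.  44.  40.] circ@10mm 677 303 r 32
```

```bash
python3 -m pendant '[[-0.039,-0.0045,0,0],[-0.039,-0.0045,0,0],[-0.039,-0.0045,0,0],[-0.039,-0.0045,0,0],[-0.039,-0.0045,0,0],[-0.039,-0.0045,0,0],[-0.039,-0.0045,0,0],[-0.039,-0.0045,0,0]]' >/dev/null
python3 -m pendant '[[-0.039,-0.0045,0,0],[-0.039,-0.0045,0,0],[-0.039,-0.0045,0,0],[-0.039,-0.0045,0,0],[-0.039,-0.0045,0,0],[-0.039,-0.0045,0,0],[-0.039,-0.0045,0,0],[-0.039,-0.0045,0,0]]' >/dev/null
python3 -m pendant '[[0,0,0,0],[0,0,0,0],[0,0,0,0]]' 0.6
python3 -c "
from h import *
wrist('w7')"
```

```text
time: 29.9
ee_pos: [0.4993, -0.2724, 0.1598]
eef_rot: [0.707, 0.708, 0.0, -0.0]
ft_force: [0.9, 0.9, 0.3]
width: 0.0522
grip_force: 0.0
tcp [ 0.4996 -0.2717  0.16  ]
stand_narrow 0.83 px [278. 197.  47.  40.] circ@10mm 498 -278 r 23
stand_widest 0.72 px [280.  68.  91. 101.] circ@10mm 503 -142 r 44
steel_bushing 0.91 px [281.  63.  26.  26.] circ@10mm 502 -138 r 13
collar_die 0.44 px [277. 198.  40.  41.] circ@10mm 499 -278 r 23
taper_die 0.78 px [276. 204.  21.  27.] circ@10mm 498 -285 r 17
```

```bash
python3 -m pendant '[[-0.005,-0.0015,0.035,0],[0,0,0.035,0],[0,0,0.035,0],[0,0,0.02,0],[0,0,0.01,0],[0,0,0,0],[0,0,0,0]]' | egrep 'pos|ft|width'
for k in 1 2 3 4; do python3 -m pendant '[[0,0,0.002,0],[0,0,0,0],[0,0,0,0]]' | egrep 'pos|ft'; done
```

```text
ee_pos: [0.4983, -0.2782, 0.0259]
ft_force: [-0.7, -0.2, -0.4]
width: 0.0524
ee_pos: [0.4984, -0.2786, 0.0242]
ft_force: [0.2, -0.0, -0.1]
ee_pos: [0.4977, -0.2783, 0.0212]
ft_force: [-0.5, 0.5, -0.8]
ee_pos: [0.4976, -0.2781, 0.0189]
ft_force: [0.6, 1.0, 0.2]
ee_pos: [0.4976, -0.2781, 0.0169]
ft_force: [0.2, -0.0, 0.1]
```

```bash
for k in 1 2 3 4 5 6; do python3 -m pendant '[[0,0,0.002,0],[0,0,0,0],[0,0,0,0]]' | egrep 'pos|ft'; done
```

```text
ee_pos: [0.4976, -0.2781, 0.0149]
ft_force: [0.1, -0.2, 0.5]
ee_pos: [0.4976, -0.2781, 0.0129]
ft_force: [0.3, -0.4, -0.1]
ee_pos: [0.4976, -0.2781, 0.0109]
ft_force: [-0.1, 0.4, 0.2]
ee_pos: [0.4976, -0.2781, 0.0089]
ft_force: [0.5, -0.8, -0.9]
ee_pos: [0.4976, -0.2781, 0.0069]
ft_force: [-0.5, 0.1, 1.0]
ee_pos: [0.4976, -0.2781, 0.0049]
ft_force: [-0.1, -0.4, 0.1]
```

```bash
for k in 1 2 3 4 5; do python3 -m pendant '[[0,0,0.003,0],[0,0,0,0],[0,0,0,0]]' | egrep 'pos|ft'; done
for i in 1 2; do python3 -m pendant '[[0,0,0,0],[0,0,0,0],[0,0,0,0],[0,0,0,0]]' 0 25 | egrep 'pos|ft|width|grip'; done
```

```text
ee_pos: [0.4975, -0.2781, 0.0018]
ft_force: [-0.0, 0.5, 0.1]
ee_pos: [0.4976, -0.2781, -0.0011]
ft_force: [-0.9, -0.5, 0.1]
ee_pos: [0.4976, -0.2781, -0.0041]
ft_force: [0.1, 0.3, 0.9]
ee_pos: [0.4976, -0.2781, -0.0071]
ft_force: [-0.8, 0.2, 1.2]
ee_pos: [0.4975, -0.2781, -0.0102]
ft_force: [0.9, 0.5, -0.9]
ee_pos: [0.4977, -0.2782, -0.0099]
ft_force: [0.3, -0.3, -0.5]
width: 0.0329
grip_force: 0.0
ee_pos: [0.4977, -0.2782, -0.0099]
ft_force: [-0.1, 0.3, 0.2]
width: 0.0208
grip_force: 25.0
```

```bash
python3 -m pendant '[[0,0,-0.005,0],[0,0,-0.015,0],[0,0,-0.035,0],[0,0,-0.035,0],[0,0,-0.025,0],[0,0,-0.01,0],[0,0,0,0]]' | egrep 'pos|ft|width'
python3 -m pendant '[[0.036,-0.0044,0,0],[0.038,-0.0045,0,0],[0.038,-0.0045,0,0],[0.038,-0.0045,0,0],[0.038,-0.0045,0,0],[0.038,-0.0045,0,0],[0.038,-0.0045,0,0],[0.038,-0.0045,0,0]]' >/dev/null
python3 -m pendant '[[0.038,-0.0045,0,0],[0.038,-0.0045,0,0],[0.038,-0.0045,0,0],[0.038,-0.0045,0,0],[0.038,-0.0045,0,0],[0.036,-0.0044,0,0],[0,0,0,0],[0,0,0,0]]'
python3 -c "
from h import *
wrist('w8')"
```

```text
ee_pos: [0.499, -0.2788, 0.1177]
ft_force: [0.9, 0.0, -2.3]
width: 0.0212
time: 37.27
ee_pos: [0.4323, 0.2518, 0.1134]
eef_rot: [0.705, 0.709, -0.001, -0.001]
ft_force: [0.8, -0.9, -2.0]
width: 0.021
grip_force: 25.0
tcp [0.4332 0.2498 0.1134]
stand_narrow 0.33 px [277. 286.  39.  87.] circ@10mm 431 188 r 25
stand_medium 0.6 px [252.  76.  65.  74.] circ@10mm 408 366 r 29
stand_wide 0.62 px [280. 204.  76.  73.] circ@10mm 435 250 r 37
collar_die 0.57 px [438. 100.  49.  45.] circ@10mm 572 347 r 22
taper_die 0.76 px [278. 287.  38.  90.] circ@10mm 431 187 r 26
long_die 0.84 px [249.  68.  41.  47.] circ@10mm 407 372 r 21
long_die 0.56 px [536. 142.  47.  33.] circ@10mm 670 309 r 25
```

```bash
python3 -m pendant '[[0,0.002,0.03,0],[0,0,0.035,0],[0,0,0.03,0],[0,0,0.015,0],[0,0,0.006,0],[0,0,0,0],[0,0,0,0],[0,0,0,0]]' | egrep 'pos|ft|width'
for k in 1 2 3; do python3 -m pendant '[[0,0,0.001,0],[0,0,0,0],[0,0,0,0]]' | egrep 'pos|ft|width'; done
```

```text
ee_pos: [0.4374, 0.2503, 0.0004]
ft_force: [-0.1, 0.4, -0.8]
width: 0.0212
ee_pos: [0.4368, 0.2498, -0.0014]
ft_force: [-0.2, 1.2, -1.0]
width: 0.0207
ee_pos: [0.4364, 0.2497, -0.003]
ft_force: [0.7, -0.5, -1.6]
width: 0.0208
ee_pos: [0.4363, 0.2497, -0.004]
ft_force: [0.6, 0.4, -1.8]
width: 0.0209
```

```bash
python3 -m pendant '[[0,-0.001,0.002,0],[0,0,0,0],[0,0,0.002,0],[0,0,0,0],[0,0,0,0]]' | egrep 'pos|ft|width'
for k in 1 2 3; do python3 -m pendant '[[0,0,0.001,0],[0,0,0,0],[0,0,0,0]]' | egrep 'pos|ft|width'; done
```

```text
ee_pos: [0.4352, 0.2497, -0.0081]
ft_force: [0.7, 0.2, -1.2]
width: 0.0205
ee_pos: [0.4354, 0.2498, -0.009]
ft_force: [-0.4, -0.2, -1.2]
width: 0.0211
ee_pos: [0.4355, 0.2498, -0.0099]
ft_force: [0.7, -0.6, 0.2]
width: 0.021
ee_pos: [0.4355, 0.2499, -0.0101]
ft_force: [-4.4, -2.4, 13.5]
width: 0.0209
```

```bash
python3 -m pendant '[[0,0,-0.001,0],[0,0,0,0],[0,0,0,0],[0,0,0,0],[0,0,0,0],[0,0,0,0],[0,0,0,0],[0,0,0,0]]' 0.6 | egrep 'pos|ft|width'
python3 -m pendant '[[0,0,-0.01,0],[0,0,-0.03,0],[0,0,-0.035,0],[0,0,-0.035,0],[0,0,-0.03,0],[0,0,-0.02,0],[0,0,0,0],[0,0,0,0]]' | egrep 'pos|ft'
python3 -c "
from h import *
wrist('w9')"
python3 -m pendant '[[-0.038,0.0067,0,0],[-0.038,0.0067,0,0],[-0.038,0.0067,0,0],[-0.038,0.0067,0,0],[-0.038,0.0067,0,0],[-0.038,0.0067,0,0],[-0.038,0.0067,0,0],[-0.038,0.0067,0,0]]' >/dev/null
python3 -m pendant '[[-0.038,0.0067,0,0],[-0.038,0.0067,0,0],[-0.01,0,0,0],[0,0,0,0],[0,0,0,0],[0,0,0,0]]'
python3 -c "
from h import *
wrist('w10')"
```

```text
ee_pos: [0.4353, 0.2497, -0.01]
ft_force: [-0.8, -0.1, -0.2]
width: 0.0516
ee_pos: [0.4359, 0.2501, 0.1514]
ft_force: [0.1, -0.6, -1.1]
tcp [0.4354 0.2496 0.1503]
stand_medium 0.63 px [250.  80.  59.  65.] circ@10mm 409 366 r 29
stand_wide 0.98 px [277. 193.  71.  69.] circ@10mm 435 250 r 37
collar_die 0.69 px [415.  99.  44.  39.] circ@10mm 572 346 r 20
taper_die 0.77 px [277. 202.  19.  27.] circ@10mm 435 244 r 17
long_die 0.78 px [246.  74.  36.  41.] circ@10mm 409 371 r 19
long_die 0.61 px [521. 137.  78.  31.] circ@10mm 690 309 r 42
time: 43.25
ee_pos: [0.5028, -0.1385, 0.15]
eef_rot: [0.706, 0.708, 0.0, -0.0]
ft_force: [0.7, -0.1, 0.2]
width: 0.0522
grip_force: 0.0
tcp [ 0.5028 -0.1384  0.1501]
stand_narrow 0.73 px [275. 315.  38.  20.] circ@10mm 499 -281 r 22
stand_widest 0.78 px [275. 198.  81.  78.] circ@10mm 502 -140 r 44
```

View pics/w9.png

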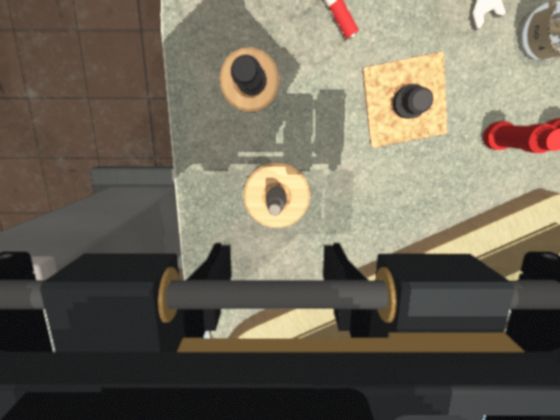

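Taper die is upright in the middle of the wide stand (277,200) and the collar die is upright on the mat (413,100). Next is the bushing, now under the gripper on the widest stand.

```bash
python3 -m pendant '[[-0.001,0,0.035,0],[0,0,0.035,0],[0,0,0.035,0],[0,0,0.035,0],[0,0,0.01,0],[0,0,0.005,0],[0,0,0,0],[0,0,0,0]]' | egrep 'pos|ft|width'
for k in 1 2 3 4; do python3 -m pendant '[[0,0,0.002,0],[0,0,0,0],[0,0,0,0]]' | egrep 'pos|ft'; done
python3 -c "
from h import *
wrist('w11')"
```

```text
ee_pos: [0.5041, -0.1414, -0.0032]
ft_force: [-0.6, -0.6, 0.8]
width: 0.0519
ee_pos: [0.5034, -0.1415, -0.006]
ft_force: [0.3, -0.0, -0.2]
ee_pos: [0.5027, -0.1412, -0.0089]
ft_force: [-0.3, -0.2, 0.1]
ee_pos: [0.5026, -0.1412, -0.0111]
ft_force: [0.6, -0.1, 0.6]
ee_pos: [0.5026, -0.1411, -0.0131]
ft_force: [-0.2, 0.5, 0.4]
tcp [ 0.5027 -0.1412 -0.013 ]
stand_widest 0.96 px [277. 256. 150. 143.] circ@10mm 503 -137 r 43
steel_bushing 0.88 px [277. 262.  40.  37.] circ@10mm 503 -144 r 14
```

```bash
for k in 1 2 3 4; do python3 -m pendant '[[0,0,0.001,0],[0,0,0,0],[0,0,0,0]]' | egrep 'pos|ft'; done
for i in 1 2; do python3 -m pendant '[[0,0,0,0],[0,0,0,0],[0,0,0,0],[0,0,0,0]]' 0 20 | egrep 'pos|ft|width|grip'; done
```

```text
ee_pos: [0.5027, -0.1412, -0.014]
ft_force: [0.0, 0.3, 0.3]
ee_pos: [0.5027, -0.1411, -0.015]
ft_force: [-0.2, -0.0, 0.2]
ee_pos: [0.5028, -0.1412, -0.016]
ft_force: [-0.0, -0.9, 0.2]
ee_pos: [0.5028, -0.1412, -0.016]
ft_force: [-5.1, 0.5, 13.4]
ee_pos: [0.5034, -0.1414, -0.016]
ft_force: [-1.2, -0.5, 9.4]
width: 0.0334
grip_force: 5.0
ee_pos: [0.5035, -0.1414, -0.016]
ft_force: [-2.3, 0.6, 9.5]
width: 0.0204
grip_force: 21.1
```

```bash
python3 -m pendant '[[0,0,-0.005,0],[0,0,-0.015,0],[0,0,-0.03,0],[0,0,-0.03,0],[0,0,0,0],[0,0,0,0]]' | egrep 'pos|ft|width'
python3 -m pendant '[[-0.035,-0.001,0,0],[-0.035,-0.001,0,0],[-0.035,-0.001,0,0],[-0.033,-0.002,0,0],[0,0,0,0],[0,0,0,0],[0,0,0,0]]'
python3 -c "
from h import *
wrist('w12')"
```

```text
ee_pos: [0.5038, -0.1416, 0.0646]
ft_force: [0.0, -0.4, -0.4]
width: 0.02
time: 48.57
ee_pos: [0.4975, -0.2781, 0.062]
eef_rot: [0.707, 0.708, 0.0, -0.001]
ft_force: [0.7, -0.5, -0.6]
width: 0.0201
grip_force: 20.0
tcp [ 0.4977 -0.2776  0.0623]
stand_narrow 0.88 px [279. 220.  59.  52.] circ@10mm 499 -278 r 23
stand_widest 0.9 px [286.  53. 130.  97.] circ@10mm 503 -144 r 44
steel_bushing 0.88 px [277. 264.  45.  37.] circ@10mm 497 -319 r 20
collar_die 0.45 px [283.  53. 126. 102.] circ@10mm 502 -143 r 43
```

```bash
python3 -m pendant '[[-0.001,0.001,0.03,0],[0,0,0.025,0],[0,0,0.012,0],[0,0,0.005,0],[0,0,0,0],[0,0,0,0],[0,0,0,0]]' | egrep 'pos|ft|width'
for k in 1 2 3; do python3 -m pendant '[[0,0,0.002,0],[0,0,0,0],[0,0,0,0]]' | egrep 'pos|ft|width'; done
```

```text
ee_pos: [0.4999, -0.2806, -0.0075]
ft_force: [1.3, 0.1, -0.1]
width: 0.0198
ee_pos: [0.4991, -0.2804, -0.0105]
ft_force: [0.3, 0.7, -1.1]
width: 0.0202
ee_pos: [0.4988, -0.2801, -0.013]
ft_force: [-0.1, 0.8, -1.3]
width: 0.0204
ee_pos: [0.4988, -0.2801, -0.0151]
ft_force: [0.1, -0.2, -0.4]
width: 0.0201
```

```bash
python3 -m pendant '[[0.001,0,0,0],[0,0,0.001,0],[0,0,0,0],[0,0,0,0]]' | egrep 'pos|ft|width'
python3 -m pendant '[[0,0,0,0],[0,0,0,0],[0,0,0,0],[0,0,0,0],[0,0,0,0],[0,0,0,0],[0,0,0,0]]' 0.6 | egrep 'pos|ft|width'
python3 -m pendant '[[0,0,-0.01,0],[0,0,-0.03,0],[0,0,-0.035,0],[0,0,-0.035,0],[0,0,-0.035,0],[0,0,-0.035,0],[0,0,0,0],[0,0,0,0]]' | egrep 'pos|ft'
python3 -c "
from h import *
wrist('w13')"
python3 -m pendant '[[0.038,-0.0053,0,0],[0.038,-0.0053,0,0],[0.038,-0.0053,0,0],[0.038,-0.0053,0,0],[0.038,-0.0053,0,0],[0.038,-0.0053,0,0],[0.038,-0.0053,0,0],[0.038,-0.0053,0,0]]' 0.7 >/dev/null
python3 -m pendant '[[0.038,-0.0053,0,0],[0.038,-0.0053,0,0],[0.038,-0.0053,0,0],[0.038,-0.0053,0,0],[0.038,-0.0053,0,0],[0.038,-0.0053,0,0],[0.038,-0.0053,0,0],[0.038,-0.0053,0,0]]'  >/dev/null
python3 -m pendant '[[0.037,-0.0053,0,0],[0,0,0,0],[0,0,0,0],[0,0,0,0]]'
python3 -c "
from h import *
wrist('w14')"
```

```text
ee_pos: [0.4989, -0.2792, -0.0159]
ft_force: [-0.1, -0.3, -0.6]
width: 0.02
ee_pos: [0.4989, -0.2792, -0.0159]
ft_force: [0.0, 0.7, 0.3]
width: 0.0508
ee_pos: [0.5001, -0.2796, 0.167]
ft_force: [-1.2, -0.8, -1.1]
tcp [ 0.4991 -0.2793  0.165 ]
stand_narrow 0.59 px [275. 188.  40.  41.] circ@10mm 498 -278 r 23
stand_medium 0.66 px [276. 190.  40.  39.] circ@10mm 499 -278 r 23
stand_widest 0.73 px [279.  60.  85.  94.] circ@10mm 503 -143 r 43
steel_bushing 0.54 px [276. 193.  20.  26.] circ@10mm 497 -282 r 14
time: 54.05
ee_pos: [0.408, 0.3656, 0.1636]
eef_rot: [0.707, 0.708, -0.0, -0.0]
ft_force: [-0.6, -0.6, 1.0]
width: 0.0605
grip_force: 0.0
tcp [0.4087 0.3646 0.1637]
stand_medium 0.88 px [279. 190.  53.  50.] circ@10mm 408 368 r 30
stand_wide 0.9 px [300. 268.  59.  28.] circ@10mm 436 261 r 34
collar_die 0.86 px [423. 207.  32.  34.] circ@10mm 572 345 r 22
long_die 0.61 px [514. 242.  69.  33.] circ@10mm 687 310 r 42
long_die 0.6 px [548. 234.  23.  26.] circ@10mm 726 315 r 21
```

View pics/w13.png

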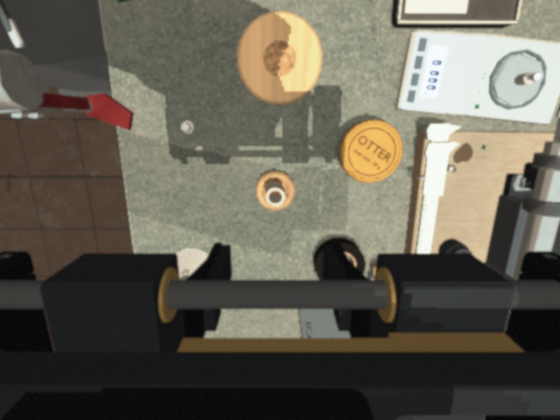

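Bushing stands centred on the narrow stand (276,192). Next, the long die.

```bash
python3 -m pendant '[[0.002,0,0.035,0],[0,0,0.035,0],[0,0,0.03,0],[0,0,0,0],[0,0,0,0]]' | egrep 'pos|ft|width'
python3 -m pendant '[[0,0,0.015,0],[0,0,0.015,0],[0,0,0.015,0],[0,0,0.006,0],[0,0,0,0],[0,0,0,0]]' | egrep 'pos|ft|width'
for i in 1 2; do python3 -m pendant '[[0,0,0,0],[0,0,0,0],[0,0,0,0],[0,0,0,0]]' 0 30 | egrep 'pos|ft|width|grip'; done
```

```text
ee_pos: [0.4075, 0.3673, 0.0637]
ft_force: [0.4, 0.3, 0.6]
width: 0.061
ee_pos: [0.408, 0.3678, 0.013]
ft_force: [-0.3, -0.0, 0.8]
width: 0.0609
ee_pos: [0.4083, 0.3679, 0.0134]
ft_force: [-0.0, 0.2, 0.6]
width: 0.0418
grip_force: 0.0
ee_pos: [0.4084, 0.3679, 0.0132]
ft_force: [0.7, -0.0, 2.2]
width: 0.0261
grip_force: 28.9
```

```bash
python3 -m pendant '[[0,0,0,0],[0,0,-0.005,0],[0,0,-0.015,0],[0,0,-0.035,0],[0,0,-0.035,0],[0,0,-0.025,0],[0,0,0,0],[0,0,0,0]]' | egrep 'pos|ft|width|grip'
python3 -m pendant '[[-0.036,0.0067,0,0],[-0.036,0.0067,0,0],[-0.036,0.0067,0,0],[-0.036,0.0067,0,0],[-0.036,0.0067,0,0],[-0.036,0.0067,0,0],[-0.036,0.0067,0,0],[-0.036,0.0067,0,0]]' >/dev/null
python3 -m pendant '[[-0.036,0.0067,0,0],[-0.036,0.0067,0,0],[-0.036,0.0067,0,0],[-0.036,0.0067,0,0],[-0.036,0.0067,0,0],[-0.036,0.0067,0,0],[0,0,0,0],[0,0,0,0]]'
python3 -c "
from h import *
wrist('w15')"
```

```text
ee_pos: [0.4086, 0.3683, 0.13]
ft_force: [-0.4, 0.1, -1.5]
width: 0.0263
grip_force: 28.8
time: 58.08
ee_pos: [0.5014, -0.138, 0.1267]
eef_rot: [0.708, 0.706, -0.0, -0.001]
ft_force: [0.4, 1.4, -1.6]
width: 0.026
grip_force: 28.8
tcp [ 0.5016 -0.1361  0.127 ]
stand_narrow 0.47 px [278. 321.  36.  22.] circ@10mm 514 -281 r 13
stand_medium 0.62 px [279. 324.  34.  16.] circ@10mm 515 -283 r 11
stand_widest 0.9 px [278. 200.  90.  82.] circ@10mm 502 -140 r 44
steel_bushing 0.68 px [276. 333.  24.   9.] circ@10mm 499 -295 r 12
long_die 0.89 px [276. 278.  53. 106.] circ@10mm 498 -200 r 37
```

```bash
python3 -m pendant '[[-0.003,0.001,0.03,0],[0,0,0.035,0],[0,0,0.025,0],[0,0,0.012,0],[0,0,0.006,0],[0,0,0,0],[0,0,0,0],[0,0,0,0]]' | egrep 'pos|ft|width'
python3 -m pendant '[[0,0,0.002,0],[0,0,0,0],[0,0,0,0]]' | egrep 'pos|ft'
```

```text
ee_pos: [0.5046, -0.1394, 0.0216]
ft_force: [-0.6, 0.5, -1.0]
width: 0.0263
ee_pos: [0.5037, -0.1394, 0.0185]
ft_force: [0.5, 0.3, -1.7]
```

```bash
python3 -m pendant '[[0,0,0.002,0],[0,0,0,0],[0,0,0.001,0],[0,0,0,0],[0,0,0,0]]' | egrep 'pos|ft|width'
for k in 1 2 ; do python3 -m pendant '[[0,0,0.001,0],[0,0,0,0],[0,0,0,0]]' | egrep 'pos|ft|width'; done
```

```text
ee_pos: [0.5034, -0.1392, 0.015]
ft_force: [0.7, -0.3, -1.1]
width: 0.0261
ee_pos: [0.5034, -0.1392, 0.014]
ft_force: [-0.1, 0.1, -1.0]
width: 0.0262
ee_pos: [0.5036, -0.1392, 0.0132]
ft_force: [-0.6, 0.2, 1.8]
width: 0.026
```

```bash
python3 -m pendant '[[0,0,0,0],[0,0,0,0],[0,0,0,0],[0,0,0,0],[0,0,0,0],[0,0,0,0],[0,0,0,0]]' 0.65 | egrep 'pos|ft|width'
python3 -m pendant '[[0,0,-0.01,0],[0,0,-0.03,0],[0,0,-0.035,0],[0,0,-0.035,0],[0,0,-0.03,0],[0,0,0,0],[0,0,0,0]]' | egrep 'pos|ft'
python3 -c "
from h import *
wrist('w16')"
python3 -m pendant '[[0.0377,0.0051,0,0],[0.0377,0.0051,0,0],[0.0377,0.0051,0,0],[0.0377,0.0051,0,0],[0.0377,0.0051,0,0],[0.0377,0.0051,0,0],[0.0377,0.0051,0,0],[0.0377,0.0051,0,0]]' >/dev/null
python3 -m pendant '[[0.0377,0.0051,0,0],[0.0377,0.0051,0,0],[0.0377,0.0051,0,0],[0.0377,0.0051,0,0],[0.0377,0.0051,0,0],[0,0,0,0],[0,0,0,0],[0,0,0,0]]'
python3 -c "
from h import *
wrist('w17')"
```

```text
ee_pos: [0.5034, -0.1392, 0.013]
ft_force: [-0.1, 0.8, 0.8]
width: 0.0555
ee_pos: [0.5045, -0.1394, 0.1552]
ft_force: [-1.2, 0.9, -0.7]
tcp [ 0.5035 -0.1393  0.1537]
stand_wide 0.48 px [272. 317.  23.  21.] circ@10mm 497 -295 r 14
stand_widest 0.64 px [274. 197.  80.  82.] circ@10mm 502 -141 r 44
steel_bushing 0.81 px [271. 316.  19.  17.] circ@10mm 497 -295 r 13
long_die 0.92 px [277. 204.  27.  46.] circ@10mm 506 -151 r 25
time: 63.32
ee_pos: [0.5692, 0.3508, 0.1524]
eef_rot: [0.707, 0.708, -0.0, 0.0]
ft_force: [0.4, -0.6, 0.4]
width: 0.0569
grip_force: 0.0
tcp [0.5697 0.3497 0.1526]
stand_medium 0.73 px [132. 179.  56.  53.] circ@10mm 411 368 r 31
stand_wide 0.89 px [170. 263.  46.  36.] circ@10mm 446 273 r 26
long_die 0.74 px [372. 238.  45.  41.] circ@10mm 679 304 r 32
long_die 0.68 px [434. 232.  56.  41.] circ@10mm 746 308 r 39
```

View pics/w16.png

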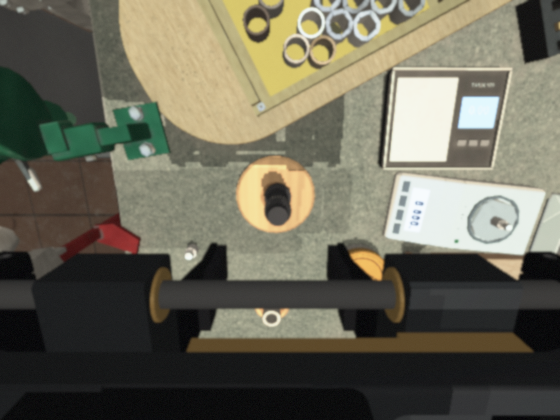

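The long die stands upright in the middle of the widest stand (277,195). That was the last picture allowed, so from here I check with the networks and force. Last is the collar die, from the mat to the medium stand.

```bash
python3 -m pendant '[[0.001,0.001,0.035,0],[0,0,0.035,0],[0,0,0.035,0],[0,0,0.035,0],[0,0,0.018,0],[0,0,0.008,0],[0,0,0,0],[0,0,0,0]]' | egrep 'pos|ft|width'
python3 -m pendant '[[0,0,0.002,0],[0,0,0,0],[0,0,0.002,0],[0,0,0,0],[0,0,0,0]]' | egrep 'pos|ft|width'
for i in 1 2; do python3 -m pendant '[[0,0,0,0],[0,0,0,0],[0,0,0,0],[0,0,0,0]]' 0 25 | egrep 'pos|ft|width|grip'; done
```

```text
ee_pos: [0.5707, 0.3525, -0.0118]
ft_force: [0.6, 1.0, 1.3]
width: 0.0566
ee_pos: [0.5704, 0.352, -0.0166]
ft_force: [0.1, 0.5, -0.1]
width: 0.0561
ee_pos: [0.5702, 0.352, -0.017]
ft_force: [-0.3, 0.1, -0.2]
width: 0.0378
grip_force: 0.0
ee_pos: [0.5703, 0.3519, -0.017]
ft_force: [-0.6, -0.2, -0.9]
width: 0.0298
grip_force: 24.7
```

```bash
python3 -m pendant '[[0,0,-0.005,0],[0,0,-0.015,0],[0,0,-0.03,0],[0,0,-0.03,0],[0,0,-0.01,0],[0,0,0,0],[0,0,0,0]]' | egrep 'pos|ft|width'
python3 -m pendant '[[0.0039,-0.0324,0,0],[0.0039,-0.0324,0,0],[0.0039,-0.0324,0,0],[0.0039,-0.0324,0,0],[0.0039,-0.0324,0,0],[0,0,0,0],[0,0,0,0],[0,0,0,0]]'
python3 -c "
from h import *
wrist('w18')"
```

```text
ee_pos: [0.5705, 0.352, 0.0737]
ft_force: [-0.0, -0.4, -2.2]
width: 0.0301
time: 66.77
ee_pos: [0.4086, 0.3705, 0.0722]
eef_rot: [0.707, 0.707, -0.001, 0.0]
ft_force: [0.3, -1.0, -0.8]
width: 0.0303
grip_force: 24.7
tcp [0.4091 0.3705 0.0723]
stand_medium 0.82 px [278. 214.  71.  64.] circ@10mm 408 369 r 30
stand_wide 0.97 px [295. 323.  56.  32.] circ@10mm 418 266 r 23
collar_die 0.58 px [279. 278.  52.  74.] circ@10mm 408 323 r 25
taper_die 0.5 px [307. 334.  21.  11.] circ@10mm 436 253 r 10
```

```bash
python3 -m pendant '[[0.001,0,0.03,0],[0,0,0.025,0],[0,0,0.015,0],[0,0,0.004,0],[0,0,0,0],[0,0,0,0],[0,0,0,0]]' | egrep 'pos|ft|width'
for k in 1 2 3; do python3 -m pendant '[[0,0,0.002,0],[0,0,0,0],[0,0,0,0]]' | egrep 'pos|ft|width'; done
```

```text
ee_pos: [0.4089, 0.3731, 0.0004]
ft_force: [-0.0, 0.6, -1.3]
width: 0.03
ee_pos: [0.4085, 0.3724, -0.0026]
ft_force: [-0.6, 0.6, -1.2]
width: 0.0299
ee_pos: [0.4082, 0.3722, -0.0051]
ft_force: [0.7, -0.3, -1.2]
width: 0.0298
ee_pos: [0.4081, 0.3722, -0.0072]
ft_force: [-0.0, 0.0, -0.2]
width: 0.03
```

```bash
for k in 1 2 3; do python3 -m pendant '[[0,0,0.001,0],[0,0,0,0],[0,0,0,0]]' | egrep 'pos|ft'; done
python3 -m pendant '[[0,0,0,0],[0,0,0,0],[0,0,0,0],[0,0,0,0],[0,0,0,0],[0,0,0,0],[0,0,0,0]]' 0.65 | egrep 'pos|ft|width'
python3 -m pendant '[[0,0,-0.01,0],[0,0,-0.03,0],[0,0,-0.035,0],[0,0,-0.035,0],[0,0,-0.035,0],[0,0,-0.035,0],[0,0,0,0],[0,0,0,0]]' | egrep 'pos|ft'
python3 -c "
from h import *
wrist('w19')"
```

```text
ee_pos: [0.4082, 0.3723, -0.008]
ft_force: [-0.2, -0.8, -1.7]
ee_pos: [0.4082, 0.3723, -0.009]
ft_force: [0.1, 0.0, -1.1]
ee_pos: [0.4082, 0.3723, -0.01]
ft_force: [-0.7, 0.4, -0.1]
ee_pos: [0.4082, 0.3723, -0.01]
ft_force: [-0.1, 0.1, 0.4]
width: 0.0559
ee_pos: [0.4089, 0.3732, 0.1724]
ft_force: [0.4, 0.3, -0.4]
tcp [0.4083 0.3724 0.1706]
stand_medium 0.82 px [276. 194.  54.  53.] circ@10mm 408 368 r 30
stand_medium 0.55 px [298. 269.  54.  24.] circ@10mm 435 263 r 34
stand_wide 0.65 px [298. 269.  57.  26.] circ@10mm 435 263 r 34
stand_widest 0.38 px [276. 196.  48.  49.] circ@10mm 408 368 r 30
collar_die 0.94 px [278. 198.  28.  34.] circ@10mm 407 365 r 18
long_die 0.92 px [505. 248.  58.  35.] circ@10mm 682 305 r 38
long_die 0.74 px [543. 240.  34.  29.] circ@10mm 732 311 r 29
```

All four are placed. Final check with the fixed cameras: I compare each outline with an upright cylinder projected at its stand's centre.

```bash
python3 - <<'E'
from h import *
C=dict(steel_bushing=(.4985,-.278,.0105),collar_die=(.408,.367,.0165),taper_die=(.4355,.2495,.011),long_die=(.503,-.1405,.015))
a=np.linspace(0,6.28,40)
for n in("scene","top"):
    c=r.camera(n)
    for t,(x,y,q) in C.items():
        P=np.vstack([np.c_[x+q*np.cos(a),y+q*np.sin(a),0*a+.01+h] for h in(0,PARTS[t])])
        p=proj(c,P);lo,hi=p.min(0),p.max(0)
        b=np.r_[(lo+hi)/2,hi-lo]
        m=[d for d in r.outline_of(t,n) if np.hypot(*(np.array(d["bbox"][:2])-b[:2]))<25]
        print(n,t,"pred",b.round(1),[(round(d["score"],2),np.round(d["bbox"],1).tolist()) for d in m])
s=r.read_state();print(s["time"],s["width"],s["grip_force"])
E
```

```text
scene steel_bushing pred [352.9 161.8   8.6  11.7] []
scene collar_die pred [250.2 365.   17.2  22.2] [(0.79, [250.6, 366.9, 13.2, 21.1])]
scene taper_die pred [271.3 309.3  10.5  22. ] []
scene long_die pred [330.3 183.9  14.2  27.2] [(0.23, [333.4, 196.8, 21.6, 24.3])]
top steel_bushing pred [403.4 241.4  11.2   9.1] [(0.47, [402.6, 241.1, 10.6, 6.9])]
top collar_die pred [147.2 277.   17.1  13.5] [(0.7, [145.9, 274.9, 14.1, 13.4])]
top taper_die pred [193.  265.8  13.7   9.5] [(0.6, [193.4, 267.7, 12.1, 13.2]), (0.17, [195.3, 268.7, 27.8, 26.8])]
top long_die pred [350.5 238.5  16.7  14.7] [(0.65, [351.1, 238.6, 13.4, 10.0])]
71.5 0.05642371358187022 0.0
```

Every part matches within about 2 px (5 mm), the gripper is clear, and the clock shows 71.5 s of 141 s. Handing in.

```bash
python3 -c "
from bench import r
print(r.close_job())"
```

```text
the job is handed in; nothing more can be done
None
```

All four parts stand on their assigned stands, within about 5 mm of centre by camera check, and the job was handed in at 71.5 s; no verdict came back.

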